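Roll the dowel offcut up the sloped gutter into its seat and shut the keeper

TASK

Push the wooden dowel offcut up the sloped gutter with the fingertips until it drops into the seat against the tall end stop and stays there, then swing the brass keeper bar fully shut across the gutter behind it so that it cannot roll back. Only push: do not lift the offcut off the gutter's floor, and leave the jar, the cup and the wooden blank where they stand.

Things in the scene. Friction and masses are not known exactly. Their poses are not given: they have to be found in the camera images.
- gutter: Sloped wooden gutter, fixed; 250 mm long (x -137 to 113), 92 mm wide. Origin on the table under its middle; x points uphill, y left when looking uphill, z up. Walls stand 12 mm above its 72 mm wide metal floor. Low-end lip: x -135 to -125 mm, top 24 mm above the table. Tall end stop: face at x = 99 mm, top 66 mm. Outside the left wall a post, 18 mm thick, 57 mm high, carries the keeper.
- offcut: Smooth light-wood dowel offcut with two dark lines round it, 44 mm in diameter, 66 mm long, about 70 g. Lies across the gutter (axis along gutter y), at first against the low-end lip, and rolls; left alone on the ramp it rolls back down. Origin at its centre; its x and z axes turn as it rolls. Stands well above the walls: push it from behind at half its height or a little lower (under 3 N).
- seat (a point): Centre of the offcut when it is home against the end stop: gutter x = 77 mm, 58 mm above the table. The floor steps down 5 mm into the seat at gutter x = 60 mm; once its centre is past that edge the offcut drops in by itself.
- ramp (a point): Point on the ramp's floor above the gutter's origin, 34 mm above the table; x runs up along the ramp, z at right angles to it. The floor climbs at 9 degrees from 14 mm above the table (gutter x = -125 mm) to 43 mm (x = 60 mm). The offcut's centre has z = 22 mm here while it rolls.
- keeper (a joint): Angle of the brass keeper bar about its upright pivot at gutter x = 47, y = 49 mm: 0 = shut, straight across the gutter behind the seat, at a hard end; grows as it opens: 1.57 = pointing downhill along the left wall, more = outward, limit 2.3. Starts at 1.6 to 2.2. Stays where left (about 0.5 N at the knob moves it). Bar 8 mm wide, 58 to 66 mm above the table, reaching 88 mm from the pivot.
- keeper_knob (a point): Black upright knob on the keeper bar, 13 mm in diameter, on the bar's centre line 70 mm from the pivot; it stands from the bar's top to 90 mm above the table. This point is 10 mm below its top, 80 mm above the table. Push it round the pivot to swing the keeper.
- jar_red: Bystander: small jar with white lid and red band, 34 mm in diameter, 42 mm high, to the right of the gutter. Origin under its centre.
- cup_blue: Bystander: small blue cup, 25 mm in diameter, 31 mm high, to the right of the gutter's low end. Origin under its centre.
- blank: Bystander: round wooden blank lying flat, 65 mm in diameter, 8 mm thick, to the left of the gutter. Origin under its centre.

How it is judged:
By the outcome, as a careful person would: the job done as asked, in the order asked, and still so for the second after the job is handed in, with the robot touching nothing.
It also fails if it takes over 58 s, if anything falls off the work surface, if the arm or the gripper's body presses on something with over 40 N, if the wrist force passes 120 N, or if a joint passes its speed limit or range.

ROBOT

A 6-joint arm with a two-finger parallel gripper is mounted at the origin on a cart in front of the work surface, level with it; the furniture and walls round the work are solid. World frame = base frame: x ahead of the robot, y to its left, z up, the work surface at z = 0. Lengths are in m, angles in rad, forces in N, time in s.
With the tool pointing down it reaches from about 0.3 to 0.95 m from the base axis. Payload 3.1 kg.
Tool frame: the origin (TCP) lies on the centre line of the jaws, within the pads' length; the fingertips stand 8 mm ahead of it and the grasp point (between the pads) lies 11 mm behind it; z points along the fingers, x is the direction in which the jaws open and shut, and the axes are right-handed (so a half turn about z gives the same grasp; the last joint's range is limited). The gripper opens to 85 mm and grips with 20 to 120 N. Pads are 22 mm wide; open, the fingers measure 114 mm over their backs; the gripper's body (76 mm by 85 mm) begins 54 mm behind the grasp point. The pads swing forward as they close: fully open they stand 13 mm farther back than shut.
Start: joints at [1.161, 0.308, 1.634, -0, 1.2, -0.07], TCP at [0.208, 0.589, 0.239] pointing down, gripper open.
Joint ranges: [-3.06, 3.06], [-0.79, 1.96], [0.05, 2.63], [-1.19, 4.34], [0.05, 2.64], [-2.94, 2.94]. Speed limits (rad/s): [2.79, 2.79, 3.14, 3.14, 3.14, 3.14].

INTERFACE

Orientations are given as [roll, pitch, yaw] about the fixed x, y, z axes, in that order (R = Rz(yaw) Ry(pitch) Rx(roll)).
In Python, from bench import * gives the robot as it stands.
- The arm moves only by the shell command python3 -m pendant 'ROWS'. ROWS is text: rows parted by semicolons, each of 7 numbers parted by spaces: the shift along the world's x, y, z in m, then the turn, a rotation vector about the world's x, y, z in rad, then the opening, from 0 (shut) to 1 (fully open). In form: tx ty tz ax ay az claw; .... A call has 1 to 12 rows; each row is the pose to reach, as a shift and turn from the pose measured when the call began; what a row does not reach only later rows make up. A row lasts 1/10 s, in which the tool goes at most 50 mm and 8.59 degrees, less where a joint would pass 70% of its speed; a pose out of reach is approached as far as the arm can. A call with a gripper value outside its range is refused whole. The fingers move at their own pace and stop on an object; the grip force is fixed at half the most. Time passes only in rows, so rows that repeat a pose let the fingers close. It gives the time, the measured TCP pose, the force and the opening at its end, in the units of the state.
- sense(): the state, without advancing time (a new reading comes with each control period).
- snapshot(name): name is "side" or "top"; returns (picture, depth): 480x640x3 uint8, red, green, blue; 480x640 float32, m along the optical axis (not along the pixel's ray), 0 where there is no reading.
- calibration(name): a dict with "fx", "fy", "cx", "cy" (pixels), "rvec" (rotation vector, rad) and "tvec" (3), from world to camera coordinates, as OpenCV has them. Camera axes: x right, y down, z forward; pixel columns grow to the right and rows downward; lengths in m; the calibration is good to about 2 mm. A picture is of the moment at which its call begins. calibration takes no time and is no camera call.
- close_job(): hands the job in, once; it reports no verdict.
Trained networks look in the newest picture that a camera, given by its name, has taken for a name from the list of things; names that differ only in an ending like _2 or _b are one class to them, and where a whole thing is asked for, a point or a joint stands for the part that bears it (a point fixed in the world has none). Each returns a list of dicts, best first, with "score" (0 to 1); they miss things now and then, are a little off and sometimes report something else, mostly with a low value. They report only what shows in the picture. A call takes as long as a camera call.
- search_frame(name, camera): "bbox" ([centre column, centre row, width, height] as shares, 0 to 1, of the picture: columns of its width, rows of its height, round what is visible of it).
- landmark_of(name, camera): "centre" ([column, row] as shares, 0 to 1, of the picture: columns of its width, rows of its height: a listed point, or the origin of a listed thing).
The state is a dict: "time_s": time; "q": joint angles; "joint_vel": joint speeds; "joint_efforts": joint torques, N m; "position": TCP position; "tool_rot": TCP orientation; "force": force on the tool from outside, world axes, zero at the start; "wrist_torque": the same for the moment, N m; "width": finger opening in m.
Only numpy, scipy, OpenCV 4.12 (cv2) and the standard library are available. Lean on these libraries where they do the work, as an engineer would, in place of code of your own. Each camera call takes 0.05 s, during which the arm holds its last target.

## Working session

There is one attempt and no reset: what is moved stays moved. The work goes in short steps, Python scripts to look and compute and a shell command to move; the robot and the scene stay as the last step left them, time stands still between calls to the robot, and variables do not carry over. Pictures are saved under pics/ and viewed, and the job is handed in when it is done.

```bash
mkdir -p pics; ls; python3 - <<'E'
from bench import *
import cv2
s=sense(); print({k:s[k] for k in ("time_s","position","tool_rot","force","width")})
for n in ("side","top"):
    p,d=snapshot(n); cv2.imwrite(f"pics/{n}0.png",p[:,:,::-1]); 
    c=calibration(n); print(n,c)
    for t in ("gutter","offcut","seat","ramp","keeper","keeper_knob","jar_red","cup_blue","blank"):
        try:
            r=landmark_of(t,n)[:2]; print(t,[( [round(x[0]*640,1) if 0 else round(x['centre'][0]*640,1),round(x['centre'][1]*480,1)],round(x['score'],2)) for x in r])
        except Exception as e: print(t,e)
print(sense()["time_s"])
E
```

```text
pics
{'time_s': 0.0, 'position': array([0.20802259, 0.58853836, 0.23804853]), 'tool_rot': array([-3.14141984e+00,  2.25958514e-03,  1.23095286e+00]), 'force': array([1.23479022, 0.65731568, 0.87146113]), 'width': 0.08545357067472562}
side {'fx': 537.6691115028789, 'fy': 537.6691115028789, 'cx': 319.9987703702022, 'cy': 244.27299758811463, 'rvec': array([ 1.91543887, -0.36983108,  0.21322168]), 'tvec': array([-0.51232909,  0.17050919,  0.78845622])}
gutter [([285.5, 229.2], 0.52)]
offcut [([253.0, 269.1], 0.58)]
seat [([345.8, 241.2], 0.64)]
ramp [([308.7, 259.0], 0.9)]
keeper it knows: blank, cup_blue, gutter, jar_red, keeper_knob, offcut, ramp, seat
keeper_knob [([284.1, 227.5], 0.71)]
jar_red [([351.8, 306.4], 0.68)]
cup_blue [([308.6, 261.0], 0.68)]
blank [([282.8, 238.4], 0.74)]
top {'fx': 565.4045069208095, 'fy': 565.4045069208095, 'cx': 313.2192955918457, 'cy': 226.39237962437537, 'rvec': array([ 2.1475414 , -2.19908716,  0.1137978 ]), 'tvec': array([0.00465696, 0.55828747, 1.22373725])}
gutter [([274.9, 233.3], 0.61)]
offcut [([280.5, 280.1], 0.55), ([276.1, 192.1], 0.21)]
seat [([275.0, 190.0], 0.55)]
ramp [([274.0, 230.4], 0.67)]
keeper it knows: blank, cup_blue, gutter, jar_red, keeper_knob, offcut, ramp, seat
keeper_knob [([253.1, 241.0], 0.71), ([280.7, 277.4], 0.54)]
jar_red [([345.7, 222.1], 0.55)]
cup_blue [([333.7, 264.9], 0.51)]
blank [([191.3, 225.2], 0.87)]
0.9
```

View pics/side0.png

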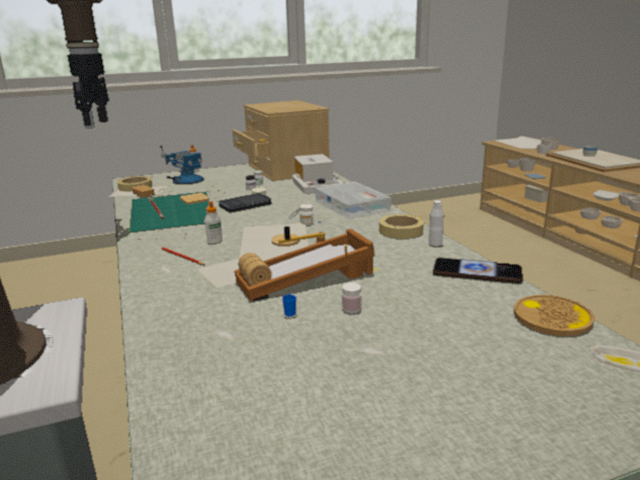

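View pics/top0.png

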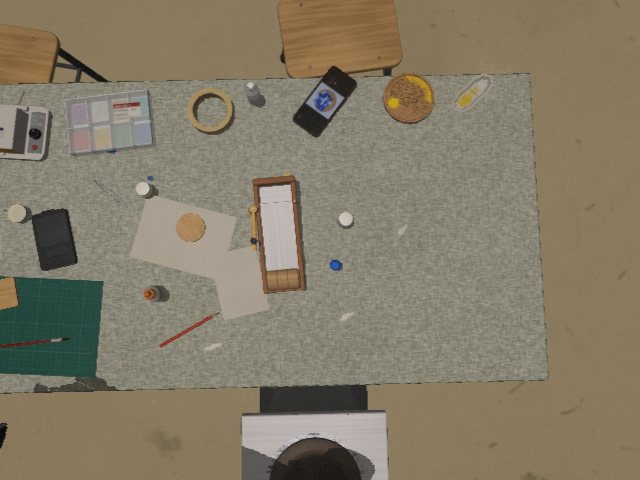

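```bash
cat > h.py <<'E'
import numpy as np, cv2
from bench import *
def cam(n):
    c=calibration(n); R=cv2.Rodrigues(np.array(c['rvec'],float))[0]; return c,R,np.array(c['tvec'],float)
def at_z(n,uv,z):
    c,R,t=cam(n); r=R.T@np.array([(uv[0]-c['cx'])/c['fx'],(uv[1]-c['cy'])/c['fy'],1]); o=-R.T@t
    return o+r*(z-o[2])/r[2]
def proj(n,P):
    c,R,t=cam(n); p=(R@np.atleast_2d(P).T).T+t; return np.c_[p[:,0]/p[:,2]*c['fx']+c['cx'],p[:,1]/p[:,2]*c['fy']+c['cy']]
def cloud(n,d):
    c,R,t=cam(n); v,u=np.mgrid[:480,:640]; P=np.stack([(u-c['cx'])/c['fx']*d,(v-c['cy'])/c['fy']*d,d],-1)
    W=(P-t)@R; W[d<=0]=np.nan; return W
E
python3 - <<'E'
from h import *
np.set_printoptions(precision=4,suppress=True)
T={'gutter':(274.9,233.3,0),'offcut':(280.5,280.1,.037),'seat':(275,190,.058),'ramp':(274,230.4,.034),'knob':(253.1,241,.08),'jar':(345.7,222.1,0),'cup':(333.7,264.9,0),'blank':(191.3,225.2,0)}
for k,(u,v,z) in T.items(): print(k,at_z('top',(u,v),z))
S={'gutter':(285.5,229.2,0),'offcut':(253,269.1,.037),'seat':(345.8,241.2,.058),'ramp':(308.7,259,.034),'knob':(284.1,227.5,.08),'jar':(351.8,306.4,0)}
for k,(u,v,z) in S.items(): print('side',k,at_z('side',(u,v),z))
for n in('top','side'):
    c,R,t=cam(n); print(n,-R.T@t)
E
```

```text
gutter [0.5473 0.0781 0.    ]
offcut [0.4416 0.0655 0.037 ]
seat [0.6366 0.0727 0.058 ]
ramp [0.5508 0.0779 0.034 ]
knob [0.525  0.1196 0.08  ]
jar [ 0.569  -0.0825  0.    ]
cup [ 0.473  -0.0527  0.    ]
blank [0.5702 0.2667 0.    ]
side gutter [0.5919 0.3471 0.    ]
side offcut [0.4448 0.0679 0.037 ]
side seat [0.632  0.0761 0.058 ]
side ramp [0.5553 0.0768 0.034 ]
side knob [0.5295 0.143  0.08  ]
side jar [ 0.5787 -0.0715  0.    ]
top [0.4349 0.0001 1.2728]
side [ 0.2522 -0.8139  0.4326]
```

```bash
python3 - <<'E'
from h import *
np.set_printoptions(precision=4,suppress=True)
p,d=snapshot('top'); W=cloud('top',d)
print(W[225,330],W[300,200])
x,y,z=W[...,0],W[...,1],W[...,2]
# gutter by height
m=(x>.38)&(x<.70)&(y>0)&(y<.15)
for xs in np.arange(.40,.70,.02):
    k=m&(abs(x-xs)<.005)&(z>.008)
    if k.sum(): print(round(xs,2),k.sum(),y[k].min(),y[k].max(), 'zmed',np.median(z[k]),z[k].max())
k=m&(abs(y-.075)<.01)&(z>.008); print('x range',x[k].min(),x[k].max())
c=cv2.resize(p[160:310,220:370],None,fx=5,fy=5,interpolation=cv2.INTER_CUBIC)[:600]
cv2.imwrite('pics/top1.png',cv2.resize(p[165:305,225:365],(600,600),interpolation=cv2.INTER_CUBIC)[:,:,::-1])
p,d=snapshot('side')
cv2.imwrite('pics/side1.png',cv2.resize(p[200:320,220:380],(800,600),interpolation=cv2.INTER_CUBIC)[:,:,::-1])
E
```

```text
[ 0.5634 -0.0469 -0.0016] [0.402  0.2469 0.0041]
0.42 137 0.01486394084884654 0.13278167031739943 zmed 0.026801153845974455 0.0538459717589089
0.44 191 0.014371585215099179 0.10431022302222148 zmed 0.0595822986291311 0.06686489255402125
0.46 193 0.01600755603361678 0.10595845649038166 zmed 0.05097688621760233 0.06076499452310437
0.48 195 0.01775151393226949 0.14548809088340822 zmed 0.02416055495490451 0.041732850781039145
0.5 188 0.01957691141779274 0.10949309431456122 zmed 0.026990104403262584 0.042638670149547864
0.52 212 0.02121948629903414 0.1233858642055318 zmed 0.031117734141136236 0.09445010727323956
0.54 205 0.020975815758504424 0.14691601111602193 zmed 0.033554656042572656 0.07191095764169199
0.56 225 0.02255648025485597 0.12292255477436151 zmed 0.03761067259728121 0.07020946054104507
0.58 220 0.024188119599019946 0.12269774370809519 zmed 0.040038639380204376 0.07014000845551879
0.6 207 0.025819164986858816 0.13025650678440306 zmed 0.0434441306531471 0.0744378073799735
0.62 191 0.027499727119626574 0.14381155129458056 zmed 0.03937453497615078 0.05927064261923345
0.64 189 0.027818964620160952 0.1187419981680764 zmed 0.03835964808125208 0.06348175581974626
0.66 169 0.0075207704527034906 0.11968020659461984 zmed 0.06626642687991138 0.07167449516139413
x range 0.4160030965007149 0.664301078404804
```

View pics/top1.png

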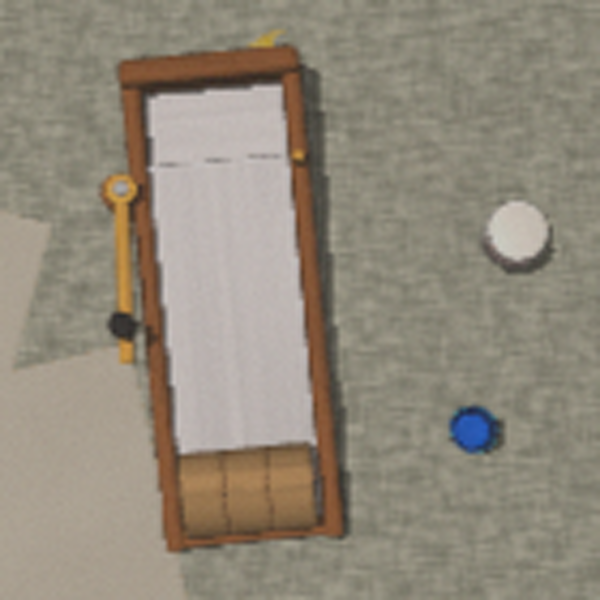

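View pics/side1.png

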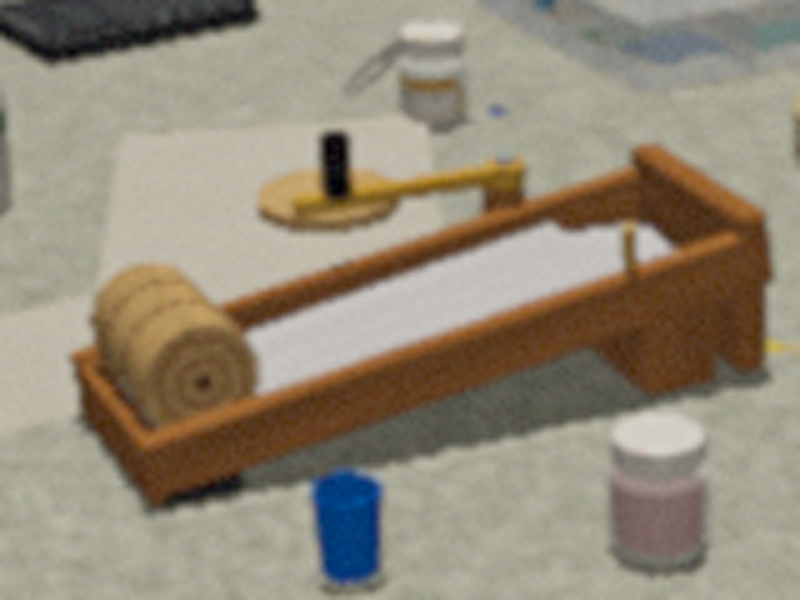

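```bash
cat > fit.py <<'E'
from h import *
from scipy.optimize import least_squares
np.set_printoptions(precision=4,suppress=True)
T=[((342,535),(-137,-46,24.5)),((170,548),(-137,46,24.5)),((298,70),(99,-46,66)),((122,86),(99,46,66)),((295,47),(113,-46,66)),((120,64),(113,46,66)),((150,164),(60,36,43)),((290,155),(60,-36,43)),((120,188),(47,49,68))]
S=[((150,440),(-137,-46,24.5)),((76,357),(-137,46,24.5)),((765,215),(113,-46,66)),((640,150),(99,46,66))]
G={'top':T,'side':S}
def conv(n,c): return np.array([225+c[0]/4.286,165+c[1]/4.286]) if n=='top' else np.array([220+c[0]/5,200+c[1]/5])
def w(p,P):
    P=np.array(P)/1000.; c,s=np.cos(p[2]),np.sin(p[2]); return np.array([p[0]+c*P[0]-s*P[1],p[1]+s*P[0]+c*P[1],P[2]])
def res(p,cams):
    return np.concatenate([proj(n,w(p,P))[0]-conv(n,c) for n in cams for c,P in G[n]])
for cams in(['top'],['side'],['top','side']):
    r=least_squares(res,[.55,.067,.065],args=(cams,),loss='soft_l1'); print(cams,r.x); print(res(r.x,cams).reshape(-1,2).T)
p=r.x
for n,P in dict(seat=(77,0,58),offc=(-103,0,40),piv=(47,49,66)).items(): print(n,w(p,P))
kn=at_z('top',conv('top',(122,323)),.085); print('knob top',kn, at_z('side',conv('side',(336,160)),.08))
pv=w(p,(47,49,66)); d=kn-pv; print('len',np.hypot(d[0],d[1]),'ang', (np.arctan2(d[1],d[0])-p[2]+np.pi/2)%(2*np.pi))
E
python3 fit.py
```

```text
['top'] [0.5516 0.0672 0.0706]
[[ 0.7357 -0.9297  0.6732 -0.6931  0.7828 -0.7699 -0.1218 -0.0923  0.3181]
 [ 0.4498  1.4058 -0.1561  0.045  -1.148  -1.1912  0.7094 -0.238   0.0389]]
['side'] [0.5577 0.0655 0.057 ]
[[-0.4989 -0.244   3.671  -0.2952]
 [ 1.9889 -0.9157 -0.3473 -0.8902]]
['top', 'side'] [0.5525 0.0669 0.0703]
[[ 0.8118 -0.8514  0.7862 -0.5777  0.8978 -0.6525 -0.0143  0.0134  0.4264
  -2.9523 -3.1636  0.7353 -3.5008]
 [ 0.0034  0.9451 -0.6038 -0.4169 -1.5949 -1.6523  0.255  -0.6813 -0.4275
   2.5248 -0.3282 -0.4993 -0.8904]]
seat [0.6294 0.0724 0.058 ]
offc [0.4498 0.0597 0.04  ]
piv [0.596  0.1191 0.066 ]
knob top [0.526  0.1183 0.085 ] [0.5273 0.1158 0.08  ]
len 0.07002324893041542 ang 4.6542487795395395
```

```bash
python3 -m pendant '0.02 -0.05 0 0 0 0.05 0.3; 0.036 -0.1 0 0 0 0.1 0.3; 0.053 -0.15 0 0 0 0.2 0.3; 0.07 -0.2 0 0 0 0.3 0.3; 0.09 -0.25 0 0 0 0.41 0.3; 0.106 -0.3 0 0 0 0.41 0.3; 0.124 -0.35 0 0 0 0.41 0.3; 0.142 -0.4 0 0 0 0.41 0.3; 0.16 -0.45 0 0 0 0.41 0.3; 0.178 -0.5 0 0 0 0.41 0.3; 0.189 -0.532 0 0 0 0.41 0.3; 0.189 -0.532 0 0 0 0.41 0.3'
```

```text
time_s: 2.2
position: [0.3987, 0.0533, 0.24]
tool_rot: [3.139, 0.002, 1.636]
force: [0.3, 0.8, 0.1]
width: 0.0256
```

```bash
python3 -m pendant '-0.002 0.003 -0.05 0 0 0 0.3; -0.002 0.003 -0.1 0 0 0 0.3; -0.002 0.003 -0.14 0 0 0 0.3; -0.002 0.003 -0.14 0 0 0 0.3;-0.002 0.003 -0.14 0 0 0 0.3'; python3 - <<'E'
from h import *
np.set_printoptions(precision=4,suppress=True)
s=sense();P=s['position'];print(P)
p,d=snapshot('side')
for dz in (0.0,-.008,-.021): print(dz,proj('side',P+[0,0,dz]))
u,v=proj('side',P)[0]
cv2.imwrite('pics/side2.png',cv2.resize(p[180:300,180:340],(800,600),interpolation=cv2.INTER_CUBIC)[:,:,::-1])
E
```

```text
time_s: 2.7
position: [0.3966, 0.0563, 0.1001]
tool_rot: [3.141, 0.002, 1.636]
force: [0.3, -0.0, 0.4]
width: 0.0254
[0.3966 0.0563 0.1001]
0.0 [[224.7814 242.8987]]
-0.008 [[225.2081 247.2008]]
-0.021 [[225.8957 254.1344]]
```

View pics/side2.png

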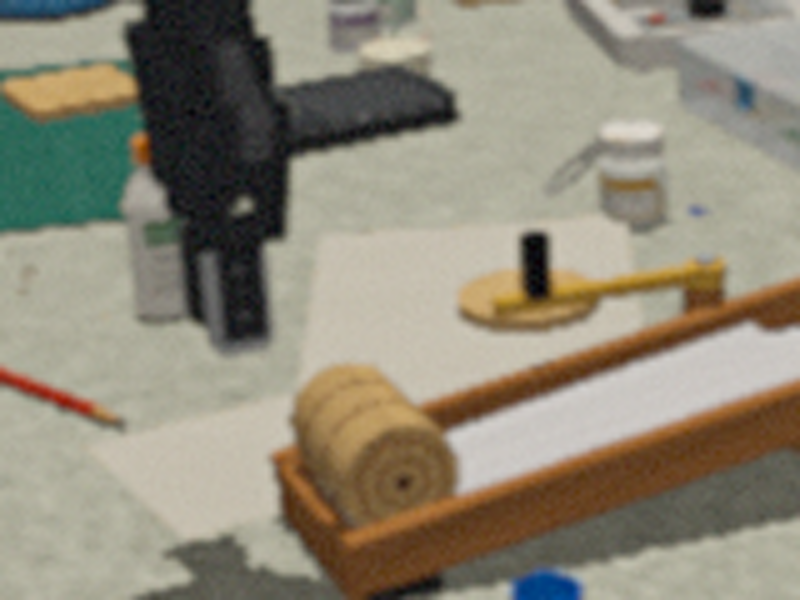

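```bash
python3 -m pendant '0 0 -0.04 0 0 0 0.3; 0 0 -0.061 0 0 0 0.3; 0 0 -0.061 0 0 0 0.3; 0.008 0.0005 -0.061 0 0 0 0.3; 0.015 0.001 -0.061 0 0 0 0.3; 0.022 0.0015 -0.06 0 0 0 0.3; 0.03 0.002 -0.0586 0 0 0 0.3; 0.038 0.0027 -0.0574 0 0 0 0.3; 0.046 0.0032 -0.056 0 0 0 0.3; 0.054 0.0038 -0.0548 0 0 0 0.3; 0.054 0.0038 -0.0548 0 0 0 0.3'; python3 - <<'E'
from h import *
p,d=snapshot('side')
cv2.imwrite('pics/side3.png',cv2.resize(p[180:300,200:360],(800,600),interpolation=cv2.INTER_CUBIC)[:,:,::-1])
E
```

```text
time_s: 3.85
position: [0.4545, 0.0603, 0.0473]
tool_rot: [3.134, 0.002, 1.636]
force: [-0.1, -0.2, -0.1]
width: 0.0256
```

View pics/side3.png

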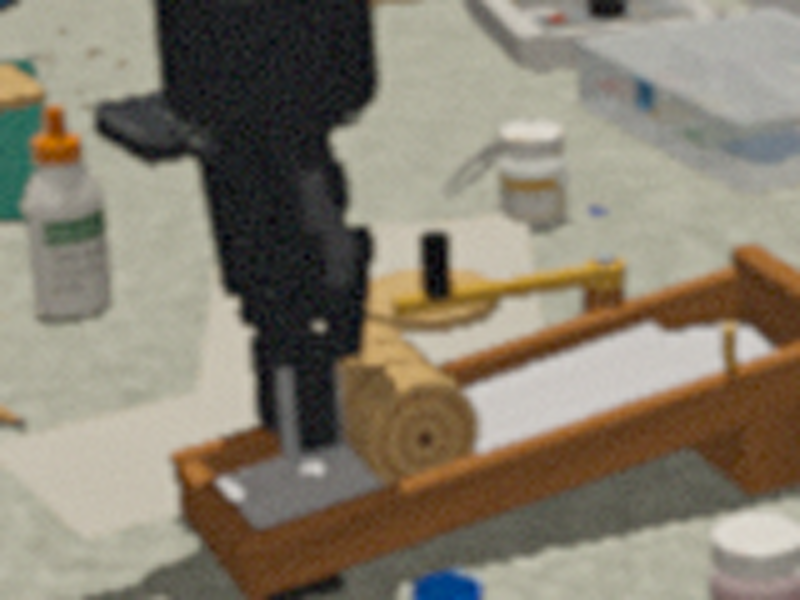

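```bash
python3 -m pendant '0.006 0.0004 0.001 0 0 0 0.3; 0.014 0.001 0.002 0 0 0 0.3; 0.022 0.0015 0.0033 0 0 0 0.3; 0.03 0.0021 0.0045 0 0 0 0.3; 0.038 0.0027 0.0058 0 0 0 0.3; 0.046 0.0032 0.007 0 0 0 0.3; 0.054 0.0038 0.0084 0 0 0 0.3; 0.062 0.0043 0.0097 0 0 0 0.3; 0.07 0.0049 0.011 0 0 0 0.3; 0.078 0.0055 0.012 0 0 0 0.3; 0.084 0.0059 0.013 0 0 0 0.3;0.086 0.006 0.0133 0 0 0 0.3'; python3 - <<'E'
from h import *
p,d=snapshot('side')
cv2.imwrite('pics/side4.png',cv2.resize(p[180:300,220:380],(800,600),interpolation=cv2.INTER_CUBIC)[:,:,::-1])
p,d=snapshot('top')
cv2.imwrite('pics/top4.png',cv2.resize(p[165:305,225:365],(600,600),interpolation=cv2.INTER_CUBIC)[:,:,::-1])
E
```

```text
time_s: 5.1
position: [0.5407, 0.0663, 0.0605]
tool_rot: [3.134, 0.002, 1.636]
force: [-0.9, 0.3, 0.0]
width: 0.0256
```

View pics/side4.png

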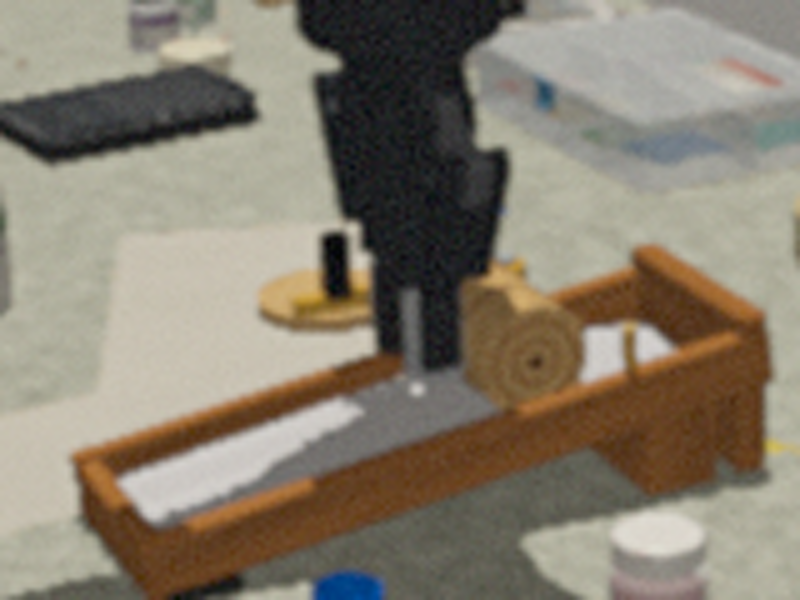

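View pics/top4.png

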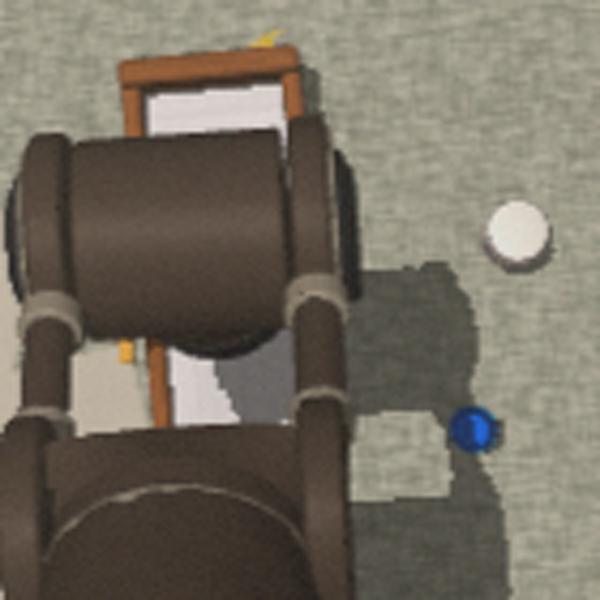

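```bash
python3 -m pendant '0.005 0.0004 0.0008 0 0 0 0.3; 0.011 0.0008 0.0017 0 0 0 0.3; 0.017 0.0012 0.0026 0 0 0 0.3; 0.023 0.0016 0.0036 0 0 0 0.3; 0.029 0.002 0.0046 0 0 0 0.3; 0.034 0.0024 0.0054 0 0 0 0.3; 0.039 0.0027 0.0062 0 0 0 0.3; 0.044 0.003 0.007 0 0 0 0.3; 0.048 0.0034 0.0076 0 0 0 0.3; 0.048 0.0034 0.0076 0 0 0 0.3; 0.048 0.0034 0.0076 0 0 0 0.3'; python3 - <<'E'
from h import *
p,d=snapshot('side')
cv2.imwrite('pics/side5.png',cv2.resize(p[180:300,220:380],(800,600),interpolation=cv2.INTER_CUBIC)[:,:,::-1])
E
```

```text
time_s: 6.3
position: [0.5878, 0.0697, 0.0678]
tool_rot: [3.135, 0.002, 1.636]
force: [0.1, 0.9, 0.1]
width: 0.0255
```

View pics/side5.png

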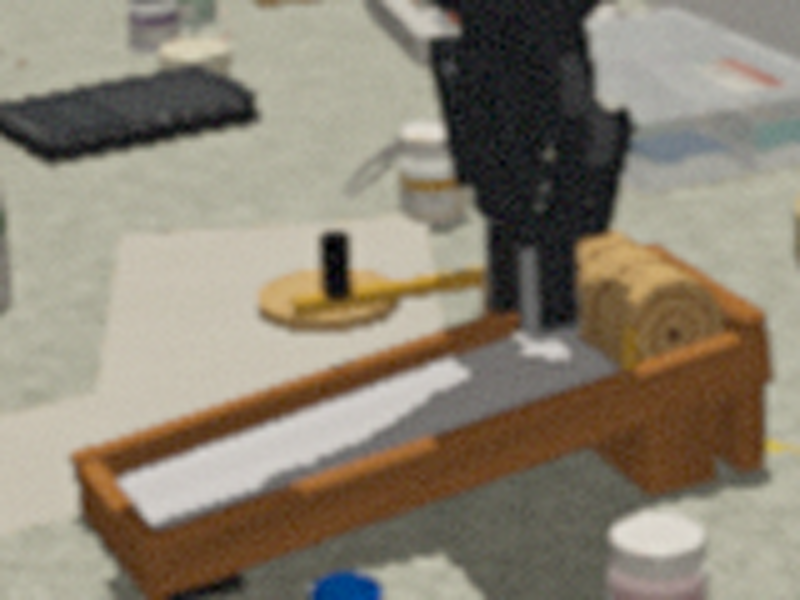

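```bash
python3 -m pendant '-0.01 -0.0007 0.01 0 0 0 0.3; -0.015 -0.001 0.05 0 0 0 0.3; -0.015 -0.001 0.1 0 0 0 0.3; -0.03 0.04 0.11 0 0 0 0.2; -0.045 0.08 0.11 0 0 0 0.1; -0.06 0.1 0.11 0 0 0 0; -0.06 0.1 0.11 0 0 0 0; -0.06 0.1 0.11 0 0 0 0'; python3 - <<'E'
from h import *
np.set_printoptions(precision=4,suppress=True)
from fit import w
p0=[.5515,.0672,.0703]
p,d=snapshot('side')
print('expected end',proj('side',w(p0,(77,-33,58))))
print(landmark_of('offcut','side')[:1],landmark_of('keeper_knob','side')[:1])
cv2.imwrite('pics/side6.png',cv2.resize(p[180:300,220:380],(800,600),interpolation=cv2.INTER_CUBIC)[:,:,::-1])
p,d=snapshot('top')
cv2.imwrite('pics/top6.png',cv2.resize(p[165:305,225:365],(600,600),interpolation=cv2.INTER_CUBIC)[:,:,::-1])
E
```

```text
time_s: 7.15
position: [0.5272, 0.1698, 0.1777]
tool_rot: [3.135, 0.002, 1.638]
force: [-0.4, 0.3, -0.9]
width: 0.0001
['top'] [0.5516 0.0672 0.0706]
[[ 0.7357 -0.9297  0.6732 -0.6931  0.7828 -0.7699 -0.1218 -0.0923  0.3181]
 [ 0.4498  1.4058 -0.1561  0.045  -1.148  -1.1912  0.7094 -0.238   0.0389]]
['side'] [0.5577 0.0655 0.057 ]
[[-0.4989 -0.244   3.671  -0.2952]
 [ 1.9889 -0.9157 -0.3473 -0.8902]]
['top', 'side'] [0.5525 0.0669 0.0703]
[[ 0.8118 -0.8514  0.7862 -0.5777  0.8978 -0.6525 -0.0143  0.0134  0.4264
  -2.9523 -3.1636  0.7353 -3.5008]
 [ 0.0034  0.9451 -0.6038 -0.4169 -1.5949 -1.6523  0.255  -0.6813 -0.4275
   2.5248 -0.3282 -0.4993 -0.8904]]
seat [0.6294 0.0724 0.058 ]
offc [0.4498 0.0597 0.04  ]
piv [0.596  0.1191 0.066 ]
knob top [0.526  0.1183 0.085 ] [0.5273 0.1158 0.08  ]
len 0.07002324893041542 ang 4.6542487795395395
expected end [[352.8677 247.6975]]
[{'centre': [0.5394, 0.4994], 'score': 0.8}] []
```

View pics/side6.png

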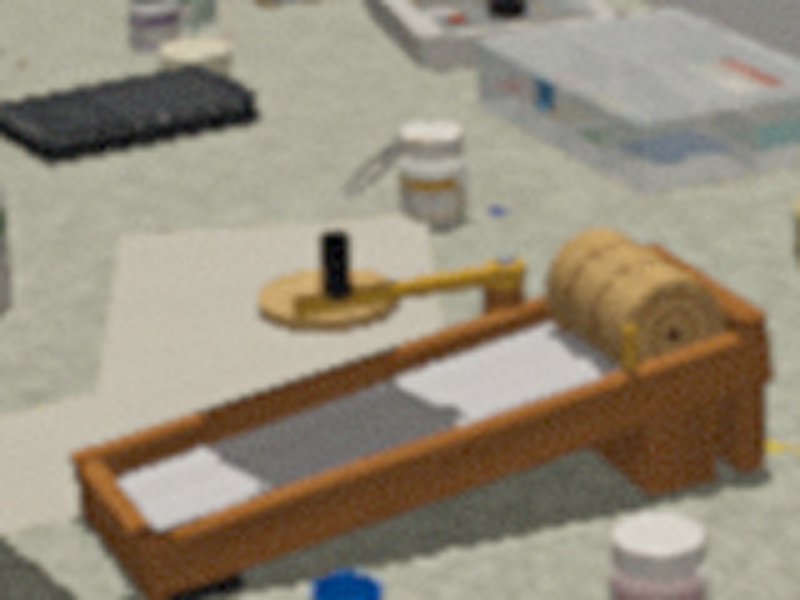

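View pics/top6.png

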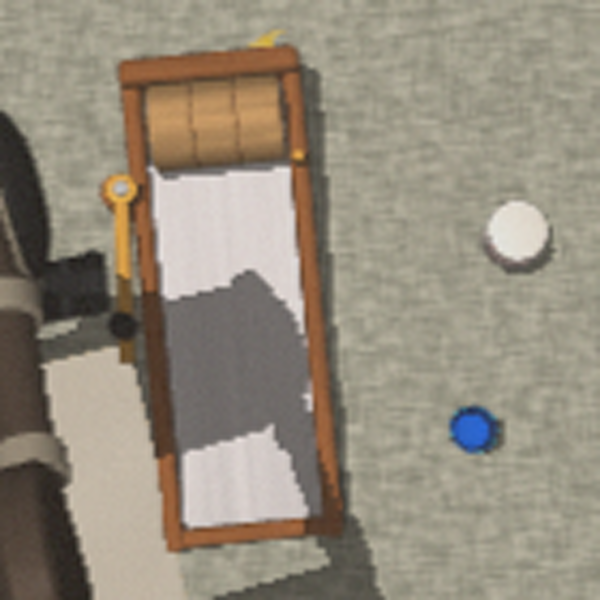

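```bash
cat > arc.py <<'E'
import numpy as np
from scipy.optimize import brentq
p0=(.5515,.0672,.0703)
hx,hy,r=11,14.5,6.5
K=lambda a:np.array([47-70*np.sin(a),49-70*np.cos(a)])
def dist(C,a):
    d=K(a)-C; q=np.maximum(np.abs(d)-[hx,hy],0); return np.hypot(*q), d, q
c,s=np.cos(p0[2]),np.sin(p0[2])
st=np.array([.5272,.1698])
prev=None
for a in np.linspace(1.63,-0.04,17):
    t=np.clip(a/1.63,0,1)
    n=np.array([-np.cos(a),np.sin(a)])
    off=np.array([-11+6*t**2,14.5-8*(1-t)**2])
    C=K(a)+r*n+off
    # actual a: contact
    g=np.linspace(a+.5,a-.3,4000); dd=[dist(C,x)[0]-r for x in g]
    i=np.argmax(np.array(dd)<0); aa=g[i] if dd[i]<0 else np.nan
    D,d,q=dist(C,aa); nn=np.sign(d)*q/D; tang=np.array([np.cos(aa),-np.sin(aa)])
    W=np.array([p0[0]+(c*C[0]-s*C[1])/1000,p0[1]+(s*C[0]+c*C[1])/1000])
    print(round(a,2),C.round(1),'act',round(aa,2),'cos',round(nn@tang,2),'W',W.round(4),'shift',(W-st).round(4))
E
python3 arc.py
```

```text
1.63 [-27.5  74.1] act 2.13 cos -0.53 W [0.5189 0.1392] shift [-0.0083 -0.0306]
1.53 [-29.   66.8] act 2.03 cos -0.44 W [0.5179 0.1318] shift [-0.0093 -0.038 ]
1.42 [-29.6  59.4] act 1.92 cos nan W [0.5178 0.1243] shift [-0.0094 -0.0455]
1.32 [-29.5  51.9] act 1.82 cos nan W [0.5185 0.1169] shift [-0.0087 -0.0529]
1.21 [-28.5  44.5] act 1.71 cos nan W [0.5199 0.1096] shift [-0.0073 -0.0602]
1.11 [-26.8  37.3] act 1.61 cos nan W [0.5222 0.1025] shift [-0.005  -0.0673]
1.0 [-24.3  30.2] act 1.5 cos nan W [0.5252 0.0956] shift [-0.002  -0.0742]
0.9 [-21.   23.4] act 1.4 cos nan W [0.5289 0.0891] shift [ 0.0017 -0.0807]
0.8 [-17.1  17. ] act 1.3 cos nan W [0.5333 0.083 ] shift [ 0.0061 -0.0868]
0.69 [-12.5  11. ] act 1.19 cos nan W [0.5382 0.0773] shift [ 0.011  -0.0925]
0.59 [-7.4  5.5] act 1.09 cos nan W [0.5438 0.0722] shift [ 0.0166 -0.0976]
0.48 [-1.7  0.5] act 0.98 cos nan W [0.5498 0.0676] shift [ 0.0226 -0.1022]
0.38 [ 4.5 -3.9] act 0.88 cos -0.64 W [0.5562 0.0636] shift [ 0.029  -0.1062]
0.27 [11.  -7.7] act 0.77 cos -0.72 W [0.563  0.0603] shift [ 0.0358 -0.1095]
0.17 [ 17.9 -10.8] act 0.67 cos -0.78 W [0.5701 0.0576] shift [ 0.0429 -0.1122]
0.06 [ 25.  -13.3] act 0.56 cos -0.84 W [0.5774 0.0557] shift [ 0.0502 -0.1141]
-0.04 [ 32.3 -14.7] act 0.46 cos -0.9 W [0.5848 0.0548] shift [ 0.0576 -0.115 ]arc.py:19: RuntimeWarning: invalid value encountered in divide
  D,d,q=dist(C,aa); nn=np.sign(d)*q/D; tang=np.array([np.cos(aa),-np.sin(aa)])
```

```bash
sed -i 's/np.linspace(a+.5,a-.3,4000)/np.linspace(a-.3,a+.4,4000)/' arc.py; python3 arc.py
```

```text
1.63 [-27.5  74.1] act 1.63 cos 1.0 W [0.5189 0.1392] shift [-0.0083 -0.0306]
1.53 [-29.   66.8] act 1.53 cos 1.0 W [0.5179 0.1318] shift [-0.0093 -0.038 ]
1.42 [-29.6  59.4] act 1.42 cos 0.99 W [0.5178 0.1243] shift [-0.0094 -0.0455]
1.32 [-29.5  51.9] act 1.31 cos 0.97 W [0.5185 0.1169] shift [-0.0087 -0.0529]
1.21 [-28.5  44.5] act 1.2 cos 0.93 W [0.5199 0.1096] shift [-0.0073 -0.0602]
1.11 [-26.8  37.3] act 1.09 cos 0.94 W [0.5222 0.1025] shift [-0.005  -0.0673]
1.0 [-24.3  30.2] act 0.97 cos 0.98 W [0.5252 0.0956] shift [-0.002  -0.0742]
0.9 [-21.   23.4] act 0.87 cos 1.0 W [0.5289 0.0891] shift [ 0.0017 -0.0807]
0.8 [-17.1  17. ] act 0.76 cos 1.0 W [0.5333 0.083 ] shift [ 0.0061 -0.0868]
0.69 [-12.5  11. ] act 0.66 cos 0.98 W [0.5382 0.0773] shift [ 0.011  -0.0925]
0.59 [-7.4  5.5] act 0.56 cos 0.94 W [0.5438 0.0722] shift [ 0.0166 -0.0976]
0.48 [-1.7  0.5] act 0.46 cos 0.9 W [0.5498 0.0676] shift [ 0.0226 -0.1022]
0.38 [ 4.5 -3.9] act 0.37 cos 0.93 W [0.5562 0.0636] shift [ 0.029  -0.1062]
0.27 [11.  -7.7] act 0.27 cos 0.96 W [0.563  0.0603] shift [ 0.0358 -0.1095]
0.17 [ 17.9 -10.8] act 0.17 cos 0.99 W [0.5701 0.0576] shift [ 0.0429 -0.1122]
0.06 [ 25.  -13.3] act 0.06 cos 1.0 W [0.5774 0.0557] shift [ 0.0502 -0.1141]
-0.04 [ 32.3 -14.7] act -0.04 cos 1.0 W [0.5848 0.0548] shift [ 0.0576 -0.115 ]
```

```bash
python3 -m pendant '-0.008 -0.005 -0.045 0 0 0 0; -0.008 -0.01 -0.088 0 0 0 0; -0.008 -0.018 -0.09 0 0 0 0; -0.008 -0.024 -0.09 0 0 0 0; -0.0083 -0.0306 -0.09 0 0 0 0; -0.0093 -0.038 -0.09 0 0 0 0; -0.0094 -0.0455 -0.09 0 0 0 0; -0.0087 -0.0529 -0.09 0 0 0 0;-0.0073 -0.0602 -0.09 0 0 0 0; -0.005 -0.0673 -0.09 0 0 0 0;-0.005 -0.0673 -0.09 0 0 0 0'; python3 - <<'E'
from h import *
p,d=snapshot('side')
cv2.imwrite('pics/side7.png',cv2.resize(p[180:300,220:380],(800,600),interpolation=cv2.INTER_CUBIC)[:,:,::-1])
E
```

```text
time_s: 8.45
position: [0.5233, 0.1004, 0.0876]
tool_rot: [3.136, 0.003, 1.634]
force: [0.0, 0.0, -0.3]
width: 0.0002
```

View pics/side7.png

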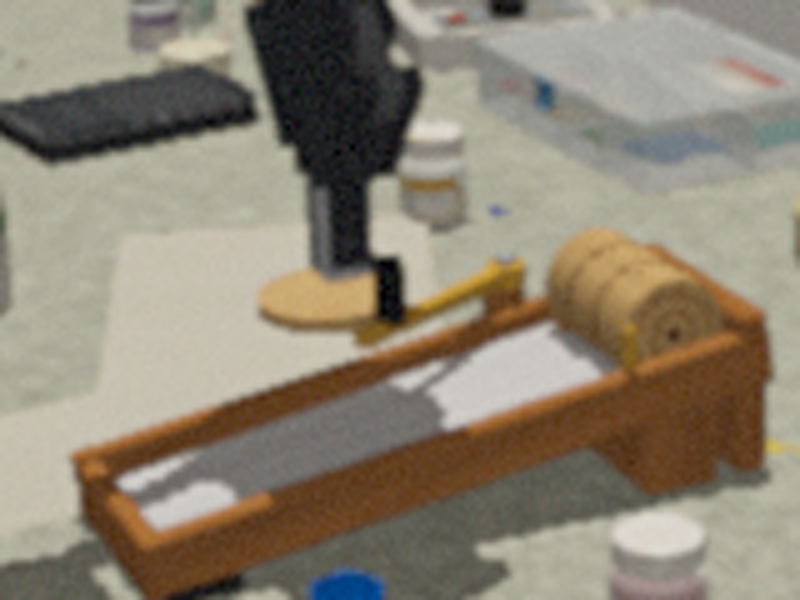

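```bash
python3 -m pendant '0.0019 -0.0048 -0.001 0 0 0 0; 0.0056 -0.0113 -0.001 0 0 0 0; 0.01 -0.0174 -0.001 0 0 0 0; 0.0149 -0.0231 -0.001 0 0 0 0; 0.0205 -0.0282 -0.001 0 0 0 0; 0.0265 -0.0328 -0.001 0 0 0 0; 0.0329 -0.0368 -0.001 0 0 0 0; 0.0397 -0.0401 -0.001 0 0 0 0; 0.046 -0.0426 -0.001 0 0 0 0; 0.05 -0.044 -0.001 0 0 0 0;0.05 -0.044 -0.001 0 0 0 0'; python3 - <<'E'
from h import *
p,d=snapshot('side')
cv2.imwrite('pics/side8.png',cv2.resize(p[180:300,220:380],(800,600),interpolation=cv2.INTER_CUBIC)[:,:,::-1])
E
```

```text
time_s: 9.6
position: [0.5739, 0.0566, 0.0866]
tool_rot: [3.135, 0.003, 1.634]
force: [0.3, -0.6, 0.1]
width: -0.0001
```

View pics/side8.png

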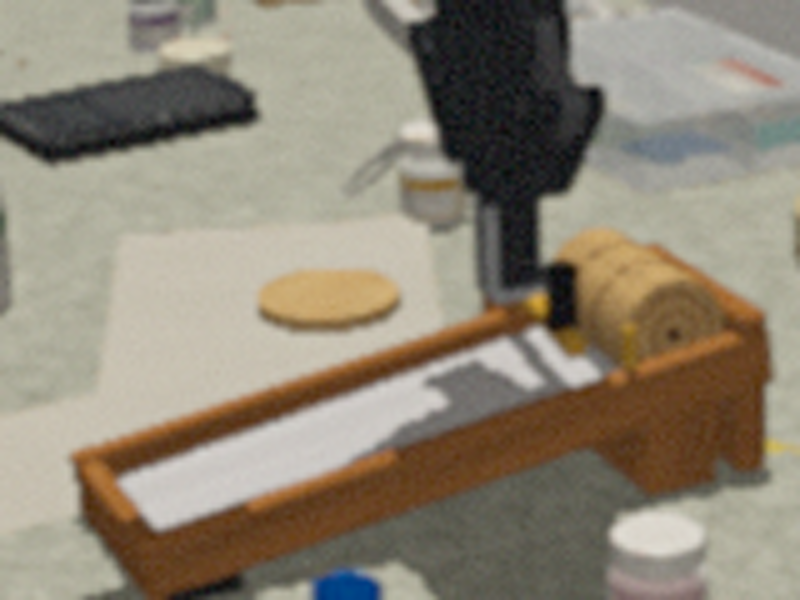

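```bash
python3 -m pendant '0.002 0 0 0 0 0 0; 0.004 -0.0005 0 0 0 0 0; 0.006 -0.0007 0 0 0 0 0; 0.007 -0.001 0 0 0 0 0;0.007 -0.001 0 0 0 0 0'; python3 -m pendant '0.001 0 0 0 0 0 0; 0.002 0 0 0 0 0 0;0.002 0 0 0 0 0 0'
```

```text
time_s: 10.15
position: [0.5807, 0.0557, 0.0866]
tool_rot: [3.135, 0.003, 1.634]
force: [-0.5, -0.1, -0.9]
width: -0.0
time_s: 10.45
position: [0.5829, 0.0556, 0.0866]
tool_rot: [3.135, 0.003, 1.634]
force: [-0.2, 0.7, -0.5]
width: 0.0
```

```bash
python3 -m pendant '0.001 0 0 0 0 0 0; 0.002 0 0 0 0 0 0;0.002 0 0 0 0 0 0';python3 -m pendant '0.001 0 0 0 0 0 0; 0.002 0 0 0 0 0 0;0.002 0 0 0 0 0 0'; python3 - <<'E'
from h import *
p,d=snapshot('side')
cv2.imwrite('pics/side9.png',cv2.resize(p[180:300,220:380],(800,600),interpolation=cv2.INTER_CUBIC)[:,:,::-1])
E
```

```text
time_s: 10.75
position: [0.5839, 0.0556, 0.0864]
tool_rot: [3.138, 0.003, 1.634]
force: [-4.0, -0.7, 2.7]
width: 0.0002
time_s: 11.05
position: [0.5841, 0.0556, 0.0863]
tool_rot: [-3.141, 0.003, 1.634]
force: [-6.2, 0.1, 4.4]
width: -0.0001
```

View pics/side9.png

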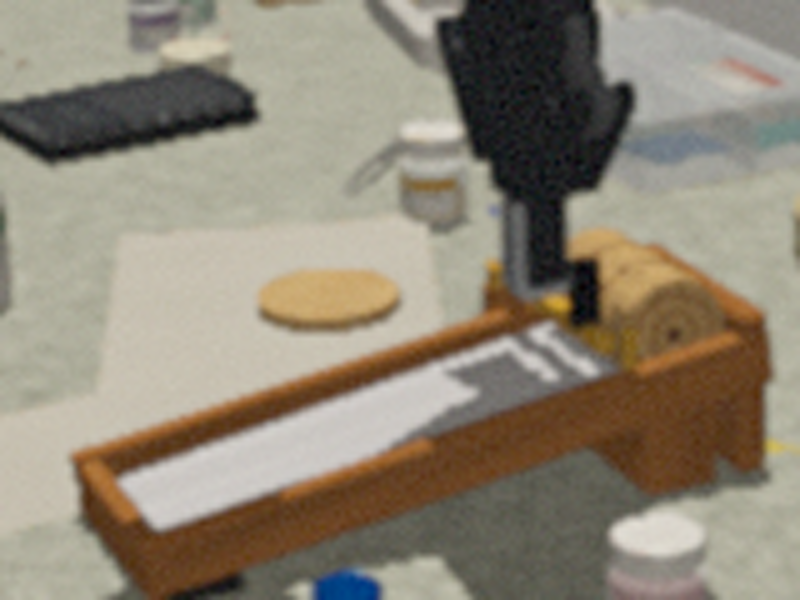

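```bash
python3 -m pendant '-0.01 0 0 0 0 0 0; -0.025 0 0.003 0 0 0 0; -0.03 0 0.05 0 0 0 0; -0.03 0 0.1 0 0 0 0; -0.03 0.05 0.13 0 0 0 0; -0.04 0.1 0.14 0 0 0 0;-0.05 0.15 0.14 0 0 0 0;-0.05 0.2 0.14 0 0 0 0;-0.05 0.2 0.14 0 0 0 0'; python3 - <<'E'
from h import *
p,d=snapshot('side')
for n in('offcut','keeper_knob'):
    r=landmark_of(n,'side')[:1]; print(n,[(x['centre'][0]*640,x['centre'][1]*480,x['score']) for x in r])
cv2.imwrite('pics/side10.png',cv2.resize(p[180:300,220:380],(800,600),interpolation=cv2.INTER_CUBIC)[:,:,::-1])
p,d=snapshot('top')
cv2.imwrite('pics/top10.png',cv2.resize(p[165:305,225:365],(600,600),interpolation=cv2.INTER_CUBIC)[:,:,::-1])
p0=(.5515,.0672,.0703)
c,s=np.cos(p0[2]),np.sin(p0[2])
f=lambda P:np.array([p0[0]+(c*P[0]-s*P[1])/1e3,p0[1]+(s*P[0]+c*P[1])/1e3,P[2]/1e3])
for P in((77,0,58),(47,-21,80),(47,-21,90)): print(P,proj('side',f(P)),proj('top',f(P)))
E
```

```text
time_s: 12.0
position: [0.5341, 0.2607, 0.2272]
tool_rot: [3.138, -0.001, 1.639]
force: [1.5, -1.0, 0.9]
width: 0.0003
offcut [(346.17600000000004, 239.424, 0.74)]
keeper_knob [(335.67999999999995, 233.28, 0.68)]
(77, 0, 58) [[344.76702947 242.08662065]] [[275.12262541 193.77500649]]
(47, -21, 80) [[335.41487342 237.45044783]] [[285.54721354 205.1394579 ]]
(47, -21, 90) [[335.32168282 232.37847299]] [[285.33837599 204.49433375]]
```

View pics/side10.png

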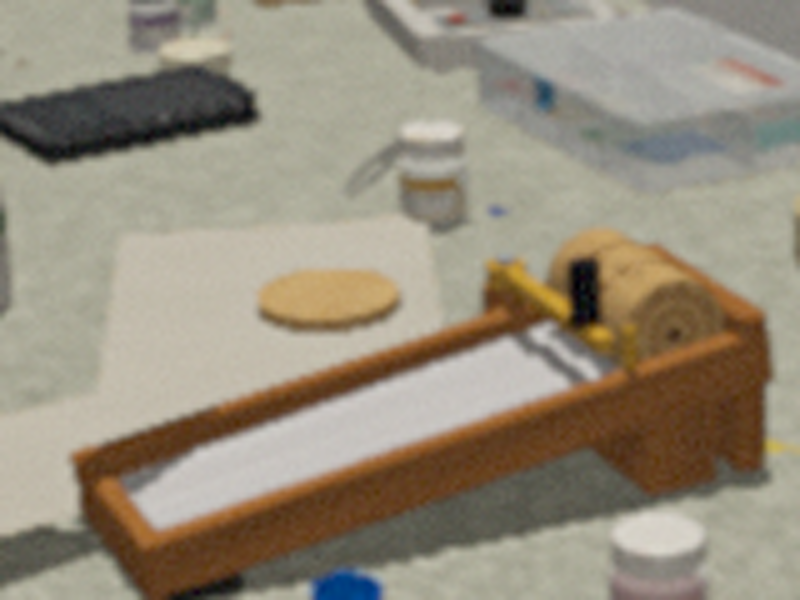

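View pics/top10.png

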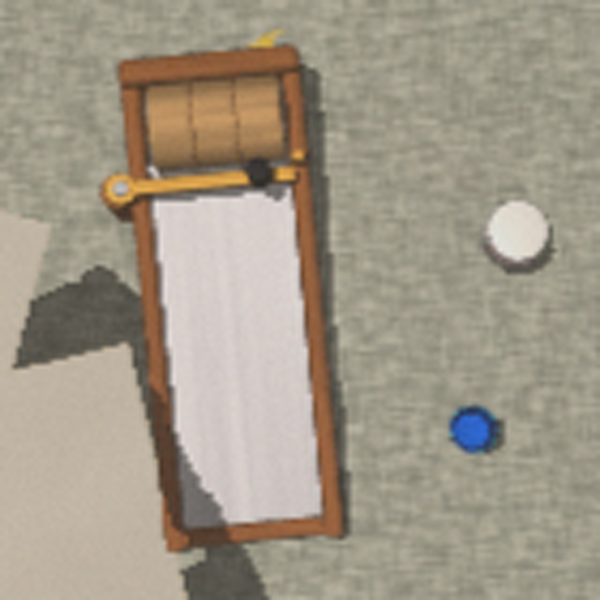

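```bash
python3 -c "
from bench import *
print(close_job()); print(sense()['time_s'])"
```

```text
the job is handed in; nothing more can be done
None
the job is handed in; nothing more can be done
```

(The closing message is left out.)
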